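# Tap the fresh mini keg

### The job

Tap the fresh keg, the one whose neck still has its grey dust cap: lift the cap out of the neck and put it in the white round dish. Then take the loose coupler from its steel rest, put its T-head lengthwise through the slot in the keg's neck until the flange sits down on the neck, turn it a quarter turn clockwise (looking down on the neck) as far as it goes so that it is locked, and let go, without knocking over or shifting the glasses, bottles and other bar things that stand around.

Things in the scene. Friction and masses are not known exactly. Their poses are not given: they have to be found in the camera images.
- fresh_keg: the fresh keg in its fixed steel rod cradle: steel, 124 mm in diameter, 188 mm long, its axis leaning 30 degrees from vertical towards this frame's -x (the robot's side). Origin on the worktop under it, z up
- fresh_keg_neck: neck of the fresh keg. Origin: centre of the upper face of its slotted plate; z out of the neck along the leaning axis; x along the slot. Slot 68 mm (x) by 26 mm (y), plate 8 mm thick. A round collar, 80 mm inside and 94 mm outside diameter, stands 8 mm above the plate. Under the plate a T-head can turn only clockwise seen from outside (its x from this x to this -y), to a stop at 90 degrees
- neck_stop (a point): point on the fresh neck's axis 23 mm under the plate's upper face: here lies the coupler's origin when its flange rests on the plate, before and after the turn. Locked, it can still play 2 to 4 mm sideways and 3 mm along the axis
- tapped_keg_neck: neck of the second, identical keg beside it, whose coupler is already locked on (all fixed). Origin and axes as for the fresh neck; its coupler stands 78 mm above this origin along z and reaches 39 mm to each side
- dust_cap: loose grey plastic dust cap, about 50 g, lying on the plate in the fresh neck: disc 74 mm in diameter, 10 mm thick in all, with an upright finger grip. Origin: centre of its underside; z up through the grip. It lifts straight out along the neck's axis
- cap_grip (a point): point to take the dust cap by, on its axis 34 mm above its underside: flat upright grip 50 mm long (x), 14 mm thick (y), from 10 to 49 mm above the underside
- cap_dish: loose empty round white dish, 192 mm outside and about 160 mm inside diameter, 36 mm high, floor 5 mm thick; origin at the centre of its underside, z up. It stands left or right of the kegs, the coupler's rest on the other side
- coupler: loose keg coupler, 0.3 to 0.5 kg, upright in its rest. Origin at its tip, z up its axis, x along T-head and wings; symmetric under a half turn. T-head 64 mm (x) by 22 mm (y), 12 mm thick, lower edges bevelled 4 mm; above it a round stem 21 mm in diameter; flange 66 mm in diameter at z 23 to 31 mm; short round steel body to z 46; black winged grip to z 80; outlet 24 mm in diameter to z 101
- coupler_grip (a point): centre of the coupler's black winged grip, on its axis 63 mm above its tip: flat sides, 78 mm long (x), 26 mm wide (y), 34 mm high; take it across the 26 mm
- coupler_rest: fixed steel drip rest: tray 130 x 100 mm with two raised rails along x, tops at z 50 mm, 32 mm clear between them. The coupler's flange sits on the rails, its T-head hangs between them; it lifts straight up. Origin at the centre of the underside, z up
- shaker: loose steel cocktail shaker, bystander, 69 mm in diameter, 179 mm high; origin at the centre of its underside
- syrup_bottle: loose syrup bottle, bystander, 58 mm in diameter, 206 mm high; origin at the centre of its underside
- tumbler_up: loose glass tumbler standing mouth up, bystander, 78 mm in diameter, 92 mm high; origin at the centre of its underside
- tumbler_down: loose glass tumbler standing mouth down, bystander, 78 mm in diameter, 92 mm high; origin at the centre of its underside
- jigger: loose steel jigger, bystander, 43 mm in diameter, 73 mm high; origin at the centre of its underside
- juice_cup: loose open steel cup, bystander, 65 mm in diameter, 57 mm high; origin at the centre of its underside
- pepper_mill: loose dark wooden pepper mill, bystander, 58 mm in diameter, 170 mm high; origin at the centre of its underside

How it is judged:
On the way, in this order (a step that is already met when the one before it is completed fails the run):
1. the dust cap is in the dish (horizontal distance between dust_cap and cap_dish below 0.052 m and height (world z) of dust_cap below 0.035 m), for 0.2 s.
2. the coupler's T-head is through the slot, lengthwise, the flange down on the neck (angle between the z axis of coupler and the z axis of fresh_keg_neck, either way round below 0.12 rad and z of coupler in the frame of fresh_keg_neck between -0.0275 and -0.0205 m and x of coupler in the frame of fresh_keg_neck between -0.006 and 0.006 m and y of coupler in the frame of fresh_keg_neck between -0.006 and 0.006 m and angle between the x axis of coupler and the x axis of fresh_keg_neck, either way round below 0.35 rad), for 0.1 s.
At the end, for the whole second after the job is handed in: The coupler's flange is down on the fresh keg's neck (within 6 mm of its axis, 20.5 to 27.5 mm deep, axes within 7 degrees), turned to within 17 degrees of the full quarter turn, released, at rest; the dust cap lies at rest in the dish (centres within 52 mm, underside under 35 mm high) (all of step 1 and angle between the z axis of coupler and the z axis of fresh_keg_neck, either way round below 0.12 rad and z of coupler in the frame of fresh_keg_neck between -0.0275 and -0.0205 m and x of coupler in the frame of fresh_keg_neck between -0.006 and 0.006 m and y of coupler in the frame of fresh_keg_neck between -0.006 and 0.006 m and angle between the x axis of coupler and the y axis of fresh_keg_neck, either way round below 0.3 rad and linear speed of each of coupler, dust_cap below 0.02 m/s); the robot touches nothing.
It fails at once if the shaker or the syrup bottle is knocked over or shifted by more than 40 mm (distance of any of shaker, syrup_bottle from where it was at the start of the episode above 0.04 m or angle between any of shaker, syrup_bottle's own z axis and vertical above 0.5 rad).
It fails at once if either tumbler is knocked over or shifted by more than 40 mm (distance of any of tumbler_up, tumbler_down from where it was at the start of the episode above 0.04 m or angle between any of tumbler_up, tumbler_down's own z axis and vertical above 0.5 rad).
It fails at once if the jigger, the juice cup or the pepper mill is knocked over or shifted by more than 40 mm (distance of any of jigger, juice_cup, pepper_mill from where it was at the start of the episode above 0.04 m or angle between any of jigger, juice_cup, pepper_mill's own z axis and vertical above 0.5 rad).
It also fails if it takes over 64 s, if anything falls off the work surface, if the arm or the gripper's body presses on something with over 40 N, if the wrist force passes 120 N, or if a joint passes its speed limit or range.

### The arm

A 6-joint arm with a two-finger parallel gripper is mounted at the origin on the work surface; the furniture and walls round the work are solid. World frame = base frame: x ahead of the robot, y to its left, z up, the work surface at z = 0. Lengths are in m, angles in rad, forces in N, time in s.
With the tool pointing down it reaches from about 0.25 to 0.725 m from the base axis. Payload 4 kg.
Tool frame: the origin (TCP) lies at the very end of the fingers, on their centre line; the grasp point (between the pads) lies 19 mm behind it (r.grip_depth is the distance from the TCP to the grasp point, in m); z points along the fingers, y is the line along which they close (so a half turn about z gives the same grasp; the last joint's range is limited). The gripper opens to 85 mm and grips with 20 to 120 N. Pads are 22 mm wide; open, the fingers measure 114 mm over their backs; the gripper's body (76 mm by 85 mm) begins 54 mm behind the grasp point. The pads swing forward as they close: fully open they stand 13 mm farther back than shut.
Start: joints at [-1.199, 0.241, 0.005, 1.335, 0, 1.571], TCP at [0.182, -0.466, 0.231] pointing down, gripper open.
Joint ranges: [-2.72, 2.72], [-1.05, 1.87], [-1.09, 1.28], [-1.99, 2.15], [-1.42, 1.44], [-3.14, 3.14]. Speed limits (rad/s): [2.79, 2.79, 3.14, 3.14, 3.14, 3.14].

### API

Orientations are given as a unit quaternion [w, x, y, z].
In Python, from bench import r, imaging, job_done gives the robot as it stands.
- The arm moves only by the tool servo_tool, never from a script. Its argument "commands" is a list of rows, each a list of 7 numbers: the shift along the tool's x, y, z in mm, then the turn, a rotation vector about the tool's x, y, z in degrees, then the finger opening in mm, from 0 to 85.4. A call has 1 to 20 rows; each row shifts and turns the commanded pose from where the row before left it, along the tool's axes as they then stand; what a row does not reach is not made up. A row lasts 1/10 s, in which the tool goes at most 50 mm and 8.59 degrees, less where a joint would pass 70% of its speed; a pose out of reach is approached as far as the arm can. A call is refused whole if a number of a shift passes 50 or a number of a turn 8.59, either way. A call with a gripper value outside its range is refused whole. The fingers move at their own pace and stop on an object; the grip force is fixed at half the most. Time passes only in rows, so rows that do not move let the fingers close. It gives the time, the measured TCP pose, the force, the opening and the grip force at its end, in the units of the state.
- r.state(): the state, without advancing time (a new reading comes with each control period).
- imaging.grab_frame(name): name is "scene" or "top" or "wrist"; returns the picture (384x512x3 uint8, red, green, blue); there is no depth.
- imaging.camera_info(name): a dict with "fx", "fy", "cx", "cy" (pixels), "position" and "attitude" of the camera in the world; the wrist camera has in their place "hand_eye" (4x4, takes a point from camera to tool coordinates, whose origin is the TCP and whose axes are the flange's). Camera axes: x right, y up, looking along -z (the intrinsics and any distortion apply to the point x, -y, -z); pixel columns grow to the right and rows downward; lengths in m; the calibration is good to about 2 mm. A picture is of the moment at which its call begins: read the wrist's pose just before it. camera_info takes no time and is no camera call.
- job_done(): hands the job in; it is judged then, once.
Trained networks look in the newest picture that a camera, given by its name, has taken for a name from the list of things; names that differ only in an ending like _2 or _b are one class to them, and where a whole thing is asked for, a point or a joint stands for the part that bears it (a point fixed in the world has none). Each returns a list of dicts, best first, with "p" (0 to 1); they miss things now and then, are a little off and sometimes report something else, mostly with a low value. They report only what shows in the picture. A call takes as long as a camera call.
- imaging.spot_in(camera, thing): "box" ([left, top, right, bottom] in pixels, round what is visible of it).
- imaging.trace(camera, thing): "mask" (384x512 bool, what is visible of it) and "box" ([left, top, right, bottom] in pixels, round what is visible of it).
The state is a dict: "t": time; "q": joint angles; "joint_vel": joint speeds; "joint_torque": joint torques, N m; "eef_pos": TCP position; "ee_rot": TCP orientation; "force": force on the tool from outside, world axes, zero at the start; "wrist_torque": the same for the moment, N m; "width": finger opening in m; "finger_force": force on a finger pad.
Only numpy, scipy, OpenCV 4.12 (cv2) and the standard library are available. Lean on these libraries where they do the work, as an engineer would, in place of code of your own. Each camera call takes 0.05 s, during which the arm holds its last target. There are 200 camera calls.

## Working session

There is one attempt and no reset: what is moved stays moved. The work goes in short steps, Python scripts to look and compute and a tool call to move; the robot and the scene stay as the last step left them, time stands still between calls to the robot, and variables do not carry over. Pictures are saved under pics/ and viewed, at most 10 in all, crops included, and the job is handed in when it is done.

Besides the shell and the picture viewer there is one more tool, called after ">>>" as name(argument=value, ...) on one line, values as JSON. servo_tool: Moves the arm, as the interface text tells. Its arguments: {"type":"object","properties":{"commands":{"type":"array","items":{"type":"array","items":{"type":"number"}}}},"required":["commands"]}

```bash
ls; mkdir -p pics; python3 - <<'E'
from bench import r, imaging
import cv2,numpy as np
s=r.state();print({k:np.round(v,3) for k,v in s.items()})
ims=[]
for c in("scene","top","wrist"):
    im=imaging.grab_frame(c);cv2.imwrite(f"pics/{c}0.png",im[:,:,::-1])
    print(c,imaging.camera_info(c))
    for n in ("fresh_keg","fresh_keg_neck","dust_cap","cap_dish","coupler","coupler_rest","tapped_keg_neck","shaker","syrup_bottle","tumbler_up","tumbler_down","jigger","juice_cup","pepper_mill"):
        print(n,[(np.round(d["box"]).astype(int).tolist(),round(float(d["p"]),2)) for d in imaging.spot_in(c,n)[:2]])
    ims.append(im)
E
```

```text
pics
{'t': np.float64(0.0), 'q': array([-1.199,  0.241,  0.004,  1.335,  0.   ,  1.571]), 'joint_vel': array([ 0.001,  0.001, -0.   ,  0.   , -0.001,  0.001]), 'joint_torque': array([-1.0000e-03, -3.7231e+01,  2.5241e+01,  1.7000e-02, -0.0000e+00,
        0.0000e+00]), 'eef_pos': array([ 0.181, -0.465,  0.23 ]), 'ee_rot': array([-0.001,  0.983,  0.185, -0.   ]), 'force': array([-0.072, -0.454,  0.57 ]), 'wrist_torque': array([-0.037, -0.026,  0.006]), 'finger_force': np.float64(0.0), 'width': np.float64(0.086)}
scene {'fx': 485.0917968871823, 'fy': 485.0917968871823, 'cx': 255.54354649457517, 'cy': 182.0041302957308, 'position': array([-0.38196412,  0.50461922,  1.06021867]), 'attitude': array([-0.44415944, -0.20869297,  0.35145062,  0.79727793])}
fresh_keg [([239, 119, 290, 199], 0.81)]
fresh_keg_neck [([257, 120, 288, 155], 0.58)]
dust_cap [([258, 123, 286, 146], 0.64), ([239, 121, 287, 196], 0.36)]
cap_dish [([105, 248, 181, 321], 0.58)]
coupler []
coupler_rest [([254, 123, 289, 154], 0.47), ([383, 182, 390, 193], 0.46)]
tapped_keg_neck [([191, 158, 224, 195], 0.97)]
shaker [([315
[... 669 characters left out ...]
n []
jigger []
juice_cup []
pepper_mill []
wrist {'fx': 281.0694656886949, 'fy': 281.0694656886949, 'cx': 258.04322862113037, 'cy': 188.08533438113983, 'hand_eye': array([[-8.22133392e-04,  9.52998822e-01,  3.02972885e-01,
         7.76773558e-02],
       [ 9.99999479e-01,  6.00044475e-04,  8.26117773e-04,
         7.31737807e-04],
       [ 6.05492058e-04,  3.02973407e-01, -9.52998819e-01,
        -1.43659128e-01],
       [ 0.00000000e+00,  0.00000000e+00,  0.00000000e+00,
         1.00000000e+00]])}
fresh_keg []
fresh_keg_neck []
dust_cap []
cap_dish []
coupler []
coupler_rest []
tapped_keg_neck []
shaker []
syrup_bottle []
tumbler_up []
tumbler_down []
jigger []
juice_cup []
pepper_mill []
```

```bash
python3 - <<'E'
import cv2,numpy as np
a=cv2.imread("pics/scene0.png");cv2.imwrite("pics/scene0b.png",cv2.resize(a,(800,600),interpolation=cv2.INTER_CUBIC))
b=np.hstack([cv2.resize(cv2.imread(f"pics/{c}0.png"),(400,300)) for c in("top","wrist")]);cv2.imwrite("pics/tw0.png",b)
E
```

```text
(no output)
```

View pics/scene0b.png

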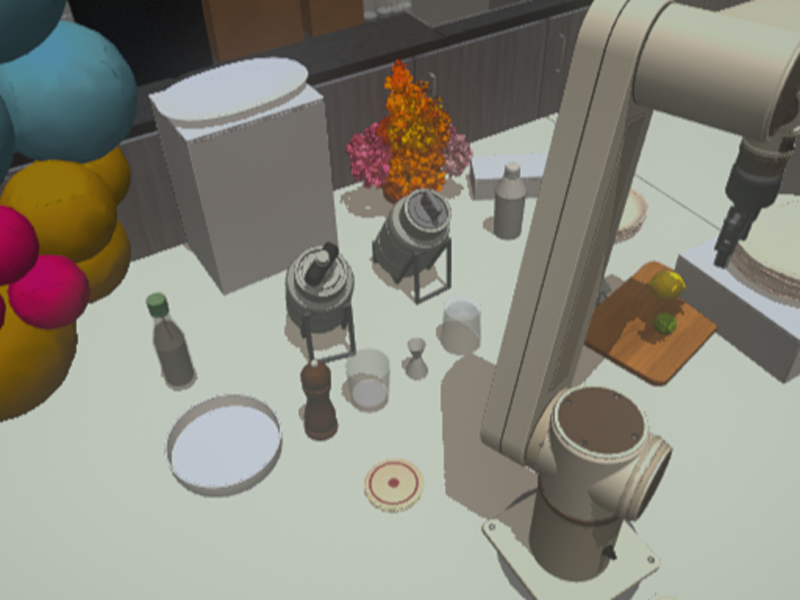

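View pics/tw0.png

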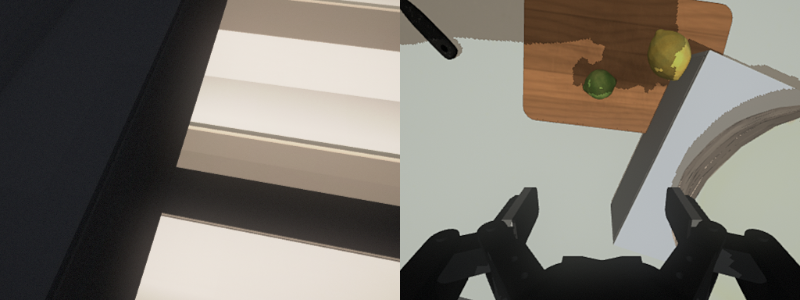

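```bash
cat > h.py <<'E'
import numpy as np,cv2
from scipy.spatial.transform import Rotation as R
from bench import r, imaging
def rot(q): return R.from_quat(np.roll(q,-1))
def cam(c,s=None):
    i=imaging.camera_info(c)
    if c=="wrist":
        s=s or r.state();T=np.eye(4);T[:3,:3]=rot(s["ee_rot"]).as_matrix();T[:3,3]=s["eef_pos"];T=T@i["hand_eye"]
        return i,T[:3,:3],T[:3,3]
    return i,rot(i["attitude"]).as_matrix(),i["position"]
def proj(C,P):
    i,M,p=C;q=(np.atleast_2d(P)-p)@M
    return np.c_[i["cx"]+i["fx"]*q[:,0]/-q[:,2],i["cy"]+i["fy"]*q[:,1]/q[:,2]]
def ray(C,u,v):
    i,M,p=C;d=M@np.array([(u-i["cx"])/i["fx"],-(v-i["cy"])/i["fy"],-1.]);return p,d/np.linalg.norm(d)
def onz(C,u,v,z):
    p,d=ray(C,u,v);return p+d*(z-p[2])/d[2]
E
python3 - <<'E'
from h import *
C=cam("scene");print("base",proj(C,[0,0,0]))
k=.64
for n,u,v,z in [("dish c",145,285,.02),("fresh cap",272,134,.25),("fresh neck tapped",207,175,.25),("syrup bot",177*k,382*k,0),("pepper bot",322*k,432*k,0),("tumbler up bot",370*k,400*k,0),("jigger bot",417*k,374*k,0),("tumdown bot",461*k,345*k,0),("shaker bot",508*k,234*k,0),("keg feet R",447*k,288*k,0),("keg feet L",417*k,302*k,0),("tap feet L",313*k,365*k,0),("tap feet R",353*k,353*k,0),("rest?",386,188,0.0),("coaster",393*k,482*k,0),("cardboardbox",230*k,290*k,0),("flower",405*k,200*k,0),("cutboard",660*k,380*k,0),("cb top",655*k,262*k,0)]:
    print(n,np.round(onz(C,u,v,z),3))
E
```

```text
base [[364.0037578  350.00514126]]
dish c [0.435 0.372 0.02 ]
fresh cap [ 0.552 -0.096  0.25 ]
fresh neck tapped [0.493 0.139 0.25 ]
syrup bot [0.634 0.395 0.   ]
pepper bot [0.389 0.219 0.   ]
tumbler up bot [0.407 0.113 0.   ]
jigger bot [0.414 0.009 0.   ]
tumdown bot [ 0.431 -0.102  0.   ]
shaker bot [ 0.659 -0.388  0.   ]
keg feet R [ 0.582 -0.171  0.   ]
keg feet L [ 0.579 -0.095  0.   ]
tap feet L [0.538 0.163 0.   ]
tap feet R [0.524 0.084 0.   ]
rest? [ 0.395 -0.431  0.   ]
coaster [0.238 0.166 0.   ]
cardboardbox [0.821 0.216 0.   ]
flower [ 0.898 -0.262  0.   ]
cutboard [ 0.165 -0.358  0.   ]
cb top [ 0.411 -0.593  0.   ]
```

```bash
cat >> h.py <<'E'
def plan(pos,Rt,n,frm=None):
    "constant row repeated n times from frm (pos,R) to (pos,Rt)"
    s=r.state();p0,R0=frm or (np.array(s["eef_pos"]),rot(s["ee_rot"]))
    rel=R0.inv()*Rt;w=rel.as_rotvec()/n;Rs=R.from_rotvec(w)
    S=sum((Rs**k).as_matrix() for k in range(n))
    t=np.linalg.solve(S,R0.inv().apply(np.array(pos)-p0))
    row=np.r_[t*1000,np.degrees(w)];print(n,"x",np.round(row,1).tolist(), "OK" if np.linalg.norm(row[:3])<=50 and np.linalg.norm(row[3:])<=8.59 else "TOO FAST")
def tool(yaw,tilt=0):
    "tool down, tool x heading yaw(deg); tilt: lean fingers forward in that heading"
    return R.from_euler("z",yaw,degrees=True)*R.from_euler("y",-tilt,degrees=True)*R.from_quat([1,0,0,0])
E
python3 - <<'E'
from h import *
print(rot(r.state()["ee_rot"]).as_matrix().round(2), tool(0,30).as_matrix().round(2))
plan([.42,-.40,.30],tool(0),10)
E
```

```text
[[ 0.93  0.36 -0.  ]
 [ 0.36 -0.93  0.  ]
 [-0.   -0.   -1.  ]] [[ 0.87  0.    0.5 ]
 [ 0.   -1.    0.  ]
 [ 0.5   0.   -0.87]]
10 x [24.8, -1.6, -6.9, -0.0, 0.0, 2.1] OK
```

>>> servo_tool(commands=[[25,-1.6,-7,0,0,2.1,85],[25,-1.6,-7,0,0,2.1,85],[25,-1.6,-7,0,0,2.1,85],[25,-1.6,-7,0,0,2.1,85],[25,-1.6,-7,0,0,2.1,85],[25,-1.6,-7,0,0,2.1,85],[25,-1.6,-7,0,0,2.1,85],[25,-1.6,-7,0,0,2.1,85],[25,-1.6,-7,0,0,2.1,85],[25,-1.6,-7,0,0,2.1,85],[0,0,0,0,0,0,85]])

```text
t: 3.35
eef_pos: [0.4247, -0.3988, 0.3015]
ee_rot: [0.0, 1.0, 0.004, 0.001]
force: [-0.4, 0.8, -0.4]
width: 0.0852
finger_force: 0.0
```

```bash
python3 - <<'E'
from h import *
s=r.state();C=cam("wrist",s);print(s["t"],s["eef_pos"].round(3))
im=imaging.grab_frame("wrist");cv2.imwrite("pics/w1.png",im[:,:,::-1]);np.save("w1.npy",np.r_[s["eef_pos"],s["ee_rot"]])
for n in("coupler","coupler_rest","juice_cup"):
    for d in imaging.trace("wrist",n)[:1]:
        m=d["mask"];v,u=np.nonzero(m);print(n,d["p"],np.round(d["box"]),u.mean().round(1),v.mean().round(1),[np.round(onz(C,u.mean(),v.mean(),z),3) for z in(0,.05,.09)])
E
```

```text
3.35 [ 0.425 -0.399  0.302]
coupler 0.56 [226. 139. 275. 200.] 248.7 166.7 [array([ 0.398, -0.384,  0.   ]), array([ 0.41 , -0.386,  0.05 ]), array([ 0.419, -0.387,  0.09 ])]
coupler_rest 0.77 [210. 103. 299. 196.] 253.2 143.9 [array([ 0.435, -0.392,  0.   ]), array([ 0.442, -0.392,  0.05 ]), array([ 0.448, -0.393,  0.09 ])]
juice_cup 0.66 [106. 167. 164. 218.] 132.4 190.9 [array([ 0.355, -0.19 ,  0.   ]), array([ 0.372, -0.214,  0.05 ]), array([ 0.385, -0.233,  0.09 ])]
```

View pics/w1.png

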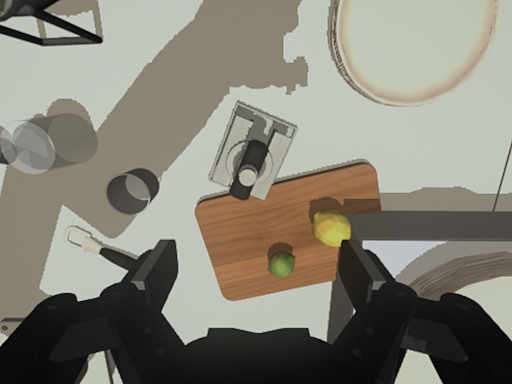

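```bash
python3 - <<'E'
from h import *
a=np.load("w1.npy");C=cam("wrist",{"eef_pos":a[:3],"ee_rot":a[3:]})
print("outlet",onz(C,247,176,.128))
c=np.array([onz(C,u,v,.005) for u,v in((240,102),(297,125),(263,200),(209,178))]);print(c.round(3),c.mean(0))
e=c[1]-c[2]+c[0]-c[3];print("yaw",np.degrees(np.arctan2(e[1],e[0])),np.linalg.norm(e)/2,np.linalg.norm(c[0]-c[1]))
g=onz(C,267,143,.107)-onz(C,240,190,.107);print("gripyaw",np.degrees(np.arctan2(g[1],g[0])),np.linalg.norm(g))
plan([.465,-.10,.40],tool(-5,30),11)
E
```

```text
outlet [ 0.41674655 -0.38649746  0.128     ]
[[ 0.498 -0.372  0.005]
 [ 0.465 -0.459  0.005]
 [ 0.342 -0.408  0.005]
 [ 0.38  -0.32   0.005]] [ 0.42136425 -0.3897081   0.005     ]
yaw -23.00617868401512 0.1309820692616061 0.09312205017676475
gripyaw -29.084967637669237 0.06819528811069392
11 x [5.1, -27.3, -8.2, -0.1, 2.7, 0.5] OK
```

>>> servo_tool(commands=[[5.1,-27.3,-8.2,-0.1,2.7,0.5,85],[5.1,-27.3,-8.2,-0.1,2.7,0.5,85],[5.1,-27.3,-8.2,-0.1,2.7,0.5,85],[5.1,-27.3,-8.2,-0.1,2.7,0.5,85],[5.1,-27.3,-8.2,-0.1,2.7,0.5,85],[5.1,-27.3,-8.2,-0.1,2.7,0.5,85],[5.1,-27.3,-8.2,-0.1,2.7,0.5,85],[5.1,-27.3,-8.2,-0.1,2.7,0.5,85],[5.1,-27.3,-8.2,-0.1,2.7,0.5,85],[5.1,-27.3,-8.2,-0.1,2.7,0.5,85],[5.1,-27.3,-8.2,-0.1,2.7,0.5,85],[0,0,0,0,0,0,85]])

```text
t: 4.75
eef_pos: [0.465, -0.098, 0.402]
ee_rot: [0.009, 0.965, -0.043, 0.258]
force: [0.0, 0.0, -0.1]
width: 0.0849
finger_force: 0.0
```

```bash
python3 - <<'E'
from h import *
s=r.state();C=cam("wrist",s);np.save("w2.npy",np.r_[s["eef_pos"],s["ee_rot"]])
im=imaging.grab_frame("wrist");cv2.imwrite("pics/w2.png",im[:,:,::-1]);
for n in("fresh_keg_neck","dust_cap","tapped_keg_neck"):
    for d in imaging.trace("wrist",n)[:2]:
        m=d["mask"].astype(np.uint8);np.save(f"m_{n}.npy",m) 
        c=max(cv2.findContours(m,0,1)[0],key=len);print(n,round(d["p"],2),np.round(d["box"]),cv2.fitEllipse(cv2.convexHull(c)))
E
```

```text
fresh_keg_neck 0.62 [242. 108. 311. 178.] ((274.9739685058594, 141.2522735595703), (68.85872650146484, 69.81262969970703), 176.53770446777344)
dust_cap 0.59 [249. 116. 302. 171.] ((275.6851806640625, 142.23699951171875), (52.69125747680664, 53.489070892333984), 177.04275512695312)
tapped_keg_neck 0.69 [ 34. 158. 136. 232.] ((84.77970123291016, 195.55386352539062), (73.05757904052734, 107.09214782714844), 68.40409088134766)
tapped_keg_neck 0.47 [250. 116. 303. 170.] ((275.6206359863281, 142.08953857421875), (53.79091262817383, 54.583709716796875), 55.4305305480957)
```

View pics/w2.png

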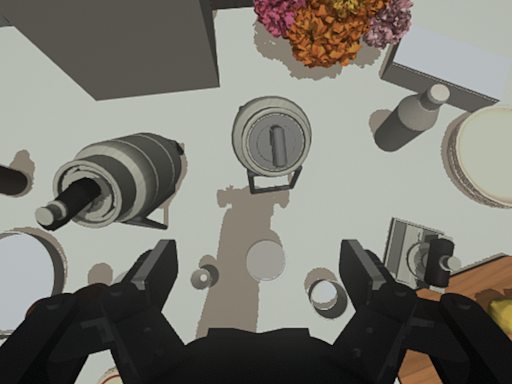

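```bash
python3 - <<'E'
from h import *
a=np.load("w2.npy");C=cam("wrist",{"eef_pos":a[:3],"ee_rot":a[3:]});i,M,p=C
def at(u,v,px,mm):
    z=i["fx"]*mm/px; return p+M@np.array([(u-i["cx"])/i["fx"]*z,-(v-i["cy"])/i["fy"]*z,-z])
P1=at(275,141.3,69.4,.094)
im=cv2.imread("pics/w2.png")
d=imaging.trace("wrist","fresh_keg")
for x in d[:1]:
    m=x["mask"].astype(np.uint8);print(x["p"],x["box"]);
    v,u=np.nonzero(m)
    # body disc: rows near upper part
    c=max(cv2.findContours(m,0,1)[0],key=len)[:,0];c=c[c[:,1]<150]
    A=np.c_[c,np.ones(len(c))];w=np.linalg.lstsq(A,(c**2).sum(1),rcond=None)[0];cx,cy=w[:2]/2;R_=np.sqrt(w[2]+cx*cx+cy*cy);print(cx,cy,2*R_)
    P2=at(cx,cy,2*R_,.124);print("P1",P1,"P2",P2,(P1-P2)/np.linalg.norm(P1-P2))
for A,B in((( 251,191),(297,187)),):
    f=onz(C,*A,0)-onz(C,*B,0);print(onz(C,*A,0),onz(C,*B,0),"heading",np.degrees(np.arctan2(-f[0],f[1])),)
A=onz(C,276,126,P1[2]+.03)-onz(C,281,165,P1[2]+.03);print(A)
big=cv2.resize(im[80:240,10:330],(800,400),interpolation=cv2.INTER_CUBIC);cv2.imwrite("pics/w2c.png",big)
E
```

```text
0.55 [231.6, 94.5, 312.7, 193.3]
271.02384926335236 135.4127565675601 79.45445481341869
P1 [ 0.60185823 -0.13262919  0.20664934] P2 [ 0.63272798 -0.13233905  0.1540452 ] [-0.50611446 -0.00475689  0.8624532 ]
[ 0.57944383 -0.09171943  0.        ] [ 0.57924854 -0.1867336   0.        ] heading -0.11776493609822423
[0.05135278 0.00081522 0.        ]
```

View pics/w2c.png

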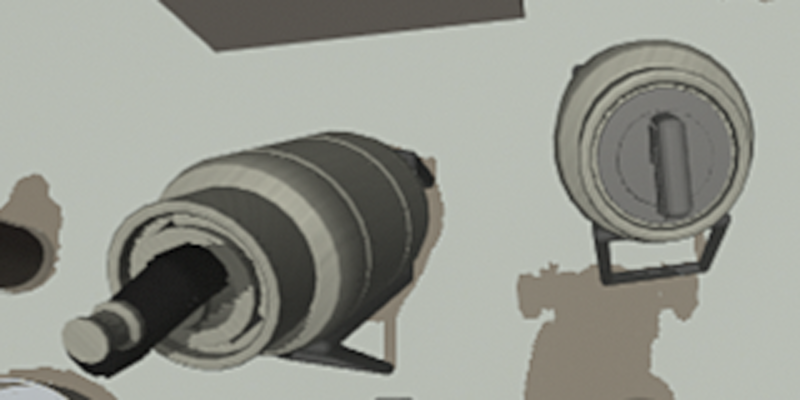

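```bash
python3 - <<'E'
from h import *
P1=np.array([.6019,-.1326,.2066]);C=cam("scene")
a=np.array([-.5,0,.866]);ey=np.array([0,1,0]);ex=np.cross(ey,a)
th=np.linspace(0,6.28,60)
q=proj(C,P1+.047*(np.cos(th)[:,None]*ex+np.sin(th)[:,None]*ey));print(q.min(0),q.max(0))
for n in("fresh_keg_neck",):
  imaging.grab_frame("scene")
  for d in imaging.trace("scene",n)[:1]: print(d["p"],d["box"])
N=P1-.008*a
G=N+.034*a
T=tool(0,30)
print("N",N,"grip",G, "TCP at grasp",G-.019*a)
plan(G+(.06-.019)*a,T,8)
plan(G-.019*a,T,1)
E
```

```text
[257.83261824 119.4737528 ] [288.25692249 147.80626878]
0.63 [253.4, 121.2, 289.6, 154.3]
N [ 0.6059   -0.1326    0.199672] grip [ 0.5889   -0.1326    0.229116] TCP at grasp [ 0.5984   -0.1326    0.212662]
8 x [2.8, 3.3, 21.1, 0.3, 0.0, -0.6] OK
1 x [24.3, 20.3, 229.0, 2.4, 0.4, -4.8] TOO FAST
```

>>> servo_tool(commands=[[2.8,3.3,21.1,0.3,0,-0.6,85],[2.8,3.3,21.1,0.3,0,-0.6,85],[2.8,3.3,21.1,0.3,0,-0.6,85],[2.8,3.3,21.1,0.3,0,-0.6,85],[2.8,3.3,21.1,0.3,0,-0.6,85],[2.8,3.3,21.1,0.3,0,-0.6,85],[2.8,3.3,21.1,0.3,0,-0.6,85],[2.8,3.3,21.1,0.3,0,-0.6,85],[0,0,0,0,0,0,85]])

```text
t: 6.0
eef_pos: [0.5674, -0.1318, 0.2607]
ee_rot: [-0.001, 0.967, 0.0, 0.253]
force: [-0.1, 0.5, -0.1]
width: 0.085
finger_force: 0.0
```

```bash
python3 - <<'E'
from h import *
s=r.state();C=cam("wrist",s);print(s["eef_pos"],rot(s["ee_rot"]).as_matrix()[:,2])
im=imaging.grab_frame("wrist");cv2.imwrite("pics/w3.png",im[:,:,::-1])
a=np.array([-.5,0,.866]);ex=np.cross([0,1,0],a);N=np.array([.6059,-.1326,.1997])
th=np.linspace(0,6.28,80)
v=im[:,:,::-1].copy()
for rr,h,col in((.047,.008,(0,0,255)),(.037,.01,(0,255,0))):
    q=proj(C,N+h*a+rr*(np.cos(th)[:,None]*ex+np.sin(th)[:,None]*np.array([0,1,0])));cv2.polylines(v,[q.astype(int)],True,col,1)
q=proj(C,[N+.049*a+x*.025*ex for x in(-1,1)]).astype(int);cv2.line(v,q[0].tolist(),q[1].tolist(),(255,0,0),1)
cv2.imwrite("pics/w3o.png",v)
for n in("fresh_keg_neck","dust_cap"):
    for d in imaging.trace("wrist",n)[:1]:
        c=max(cv2.findContours(d["mask"].astype(np.uint8),0,1)[0],key=len);print(n,round(d["p"],2),np.round(d["box"]),cv2.fitEllipse(cv2.convexHull(c)))
E
```

```text
[ 0.56738814 -0.13180203  0.26067543] [ 0.48990026  0.00272908 -0.87177422]
fresh_keg_neck 0.72 [199. 134. 318. 254.] ((258.6974182128906, 195.81259155273438), (117.75875854492188, 119.09617614746094), 138.36651611328125)
```

View pics/w3o.png

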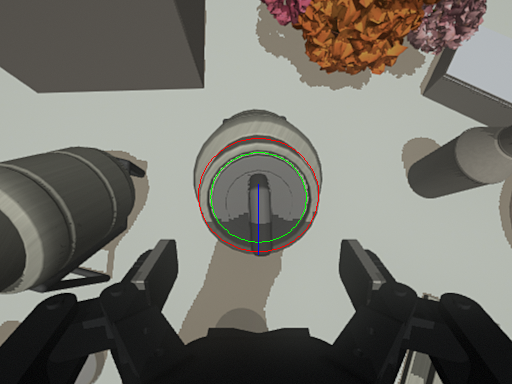

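```bash
python3 - <<'E'
from h import *
a=np.array([-.5,0,.866]);N=np.array([.6059,-.1326,.1997])
plan(N+.018*a,tool(0,30),5)
E
```

```text
5 x [0.1, 0.2, 11.5, -0.0, 0.1, 0.0] OK
```

>>> servo_tool(commands=[[0.1,0.2,11.5,0,0.1,0,85],[0.1,0.2,11.5,0,0.1,0,85],[0.1,0.2,11.5,0,0.1,0,85],[0.1,0.2,11.5,0,0.1,0,85],[0.1,0.2,11.5,0,0.1,0,85],[0,0,0,0,0,0,0],[0,0,0,0,0,0,0],[0,0,0,0,0,0,0],[0,0,0,0,0,0,0],[0,0,0,0,0,0,0],[0,0,0,0,0,0,0]])

```text
t: 7.25
eef_pos: [0.5972, -0.1318, 0.2164]
ee_rot: [-0.001, 0.965, 0.001, 0.261]
force: [-3.8, 0.2, 4.9]
width: 0.0135
finger_force: 58.3
```

```bash
python3 - <<'E'
from h import *
p0=np.array([.5972,-.1318,.2164]);T=tool(0,30);a=np.array([-.5,0,.866])
p1=p0+.09*a;p2=np.array([.47,.10,.40]);p3=np.array([.435,.372,.20])
plan(p1,T,4,(p0,rot(r.state()["ee_rot"])));plan(p2,tool(0,0),9,(p1,T));plan(p3,tool(0,0),11,(p2,tool(0,0)))
E
```

```text
4 x [0.1, -0.0, -22.5, -0.0, -0.1, 0.0] OK
9 x [-5.4, -25.8, -14.0, 0.0, -3.3, 0.0] OK
11 x [-3.2, -24.7, 18.2, 0.0, 0.0, 0.0] OK
```

>>> servo_tool(commands=[[0,0,-15,0,0,0,0],[0,0,-25,0,0,0,0],[0,0,-25,0,0,0,0],[0,0,-25,0,0,0,0],[-5.4,-25.8,-14,0,-3.3,0,0],[-5.4,-25.8,-14,0,-3.3,0,0],[-5.4,-25.8,-14,0,-3.3,0,0],[-5.4,-25.8,-14,0,-3.3,0,0],[-5.4,-25.8,-14,0,-3.3,0,0],[-5.4,-25.8,-14,0,-3.3,0,0],[-5.4,-25.8,-14,0,-3.3,0,0],[-5.4,-25.8,-14,0,-3.3,0,0],[-5.4,-25.8,-14,0,-3.3,0,0]])

```text
t: 8.55
eef_pos: [0.4684, 0.0458, 0.4006]
ee_rot: [-0.019, 0.999, 0.037, 0.003]
force: [0.2, -0.4, -1.1]
width: 0.0131
finger_force: 58.3
```

>>> servo_tool(commands=[[-3.2,-24.7,8,0,0,0,0],[-3.2,-24.7,12,0,0,0,0],[-3.2,-24.7,18.2,0,0,0,0],[-3.2,-24.7,18.2,0,0,0,0],[-3.2,-24.7,18.2,0,0,0,0],[-3.2,-24.7,18.2,0,0,0,0],[-3.2,-24.7,18.2,0,0,0,0],[-3.2,-24.7,18.2,0,0,0,0],[-3.2,-24.7,18.2,0,0,0,0],[-3.2,-24.7,18.2,0,0,0,0],[-3.2,-24.7,18.2,0,0,0,0],[0,0,0,0,0,0,0]])

```text
t: 9.75
eef_pos: [0.4138, 0.1681, 0.2391]
ee_rot: [-0.08, 0.987, 0.138, -0.009]
force: [0.4, -0.1, 0.3]
width: 0.0137
finger_force: 58.4
```

```bash
python3 - <<'E'
from h import *
s=r.state();C=cam("wrist",s);print(s["t"],s["eef_pos"],rot(s["ee_rot"]).as_matrix()[:,2],s["width"])
im=imaging.grab_frame("wrist");cv2.imwrite("pics/w4.png",im[:,:,::-1])
for n in("cap_dish",):
    for d in imaging.trace("wrist",n)[:1]:
        b=d["box"];print(d["p"],b,onz(C,(b[0]+b[2])/2,(b[1]+b[3])/2,.036))
imaging.grab_frame("scene")
for n in("cap_dish","dust_cap"):
    for d in imaging.trace("scene",n)[:1]:
        c=max(cv2.findContours(d["mask"].astype(np.uint8),0,1)[0],key=len);e=cv2.fitEllipse(cv2.convexHull(c));print(n,d["p"],e, onz(cam("scene"),*e[0],.02))
E
```

```text
9.75 [0.41375682 0.16814814 0.23911374] [-0.04057997  0.15572081 -0.98696722] 0.013713288369149862
0.58 [66.9, 10.4, 215.0, 168.8] [0.45009212 0.36757179 0.036     ]
cap_dish 0.64 ((143.11724853515625, 284.9627380371094), (63.979103088378906, 77.2061767578125), 66.85743713378906) [0.43803941 0.37663903 0.02      ]
dust_cap 0.96 ((211.89779663085938, 203.15733337402344), (24.347505569458008, 29.296703338623047), 101.18473815917969) [0.61433713 0.08276816 0.02      ]
```

View pics/w4.png

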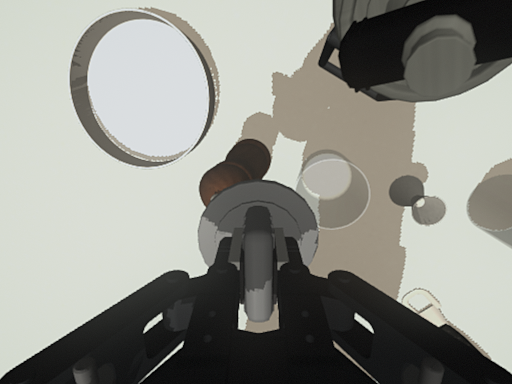

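```bash
python3 - <<'E'
from h import *
s=r.state();print(s["q"].round(3),rot(s["ee_rot"]).as_matrix().round(3))
E
```

```text
[ 0.274  0.124 -0.119  1.317  0.161  3.141] [[ 0.962  0.27  -0.034]
 [ 0.272 -0.949  0.157]
 [ 0.01  -0.161 -0.987]]
```

```bash
python3 - <<'E'
from h import *
plan([.442,.373,.22],tool(75),12)
E
```

```text
12 x [13.7, -11.4, 3.1, -0.7, -0.4, -4.9] OK
```

>>> servo_tool(commands=[[13.7,-11.4,3.1,-0.7,-0.4,-4.9,0],[13.7,-11.4,3.1,-0.7,-0.4,-4.9,0],[13.7,-11.4,3.1,-0.7,-0.4,-4.9,0],[13.7,-11.4,3.1,-0.7,-0.4,-4.9,0],[13.7,-11.4,3.1,-0.7,-0.4,-4.9,0],[13.7,-11.4,3.1,-0.7,-0.4,-4.9,0],[13.7,-11.4,3.1,-0.7,-0.4,-4.9,0],[13.7,-11.4,3.1,-0.7,-0.4,-4.9,0],[13.7,-11.4,3.1,-0.7,-0.4,-4.9,0],[13.7,-11.4,3.1,-0.7,-0.4,-4.9,0],[13.7,-11.4,3.1,-0.7,-0.4,-4.9,0],[13.7,-11.4,3.1,-0.7,-0.4,-4.9,0],[0,0,0,0,0,0,0]])

```text
t: 11.3
eef_pos: [0.4412, 0.3754, 0.2196]
ee_rot: [0.001, 0.794, 0.608, 0.004]
force: [-0.5, -0.3, -0.1]
width: 0.0133
finger_force: 58.3
```

```bash
python3 - <<'E'
from h import *
s=r.state();C=cam("wrist",s);print(s["t"],s["eef_pos"],rot(s["ee_rot"]).as_matrix()[:,2],s["q"].round(2))
imaging.grab_frame("wrist")
for d in imaging.trace("wrist","cap_dish")[:1]: b=d["box"];print(d["p"],b,onz(C,(b[0]+b[2])/2,(b[1]+b[3])/2,.036))
plan([.442,.373,.030],tool(75),7)
E
```

```text
11.3 [0.44124624 0.37538735 0.21960262] [ 0.0071059   0.00284967 -0.99997069] [ 0.71  0.4   0.2   1.36 -0.    2.54]
0.66 [179.0, 85.8, 338.1, 215.7] [0.44846457 0.39405723 0.036     ]
7 x [-0.1, -0.1, 27.1, 0.1, -0.0, -0.0] OK
```

>>> servo_tool(commands=[[0,0,27,0,0,0,0],[0,0,27,0,0,0,0],[0,0,27,0,0,0,0],[0,0,27,0,0,0,0],[0,0,27,0,0,0,0],[0,0,27,0,0,0,0],[0,0,26,0,0,0,0],[0,0,0,0,0,0,0],[0,0,0,0,0,0,50],[0,0,0,0,0,0,50],[0,0,0,0,0,0,50],[0,0,-10,0,0,0,50],[0,0,-30,0,0,0,60],[0,0,-40,0,0,0,70],[0,0,-50,0,0,0,80]])

```text
t: 12.9
eef_pos: [0.4411, 0.3728, 0.1628]
ee_rot: [0.001, 0.795, 0.607, 0.002]
force: [0.3, 0.8, -0.4]
width: 0.0797
finger_force: 0.0
```

```bash
python3 - <<'E'
from h import *
s=r.state();C=cam("wrist",s);print(s["t"],s["eef_pos"])
im=imaging.grab_frame("wrist");cv2.imwrite("pics/w5.png",im[:,:,::-1])
for n in("cap_dish","dust_cap"):
  for d in imaging.trace("wrist",n)[:1]: b=d["box"];print(n,d["p"],b,onz(C,(b[0]+b[2])/2,(b[1]+b[3])/2,.02))
a=np.array([-.5,0,.866]);N=np.array([.6059,-.1326,.1997])
p1=np.array([.40,.15,.42]);T0=rot(s["ee_rot"]);T1=tool(75,20)
plan(p1,T1,12);plan(N+.16*a,tool(45,30),12,(p1,T1))
M=tool(0,30)*R.from_euler("z",-60,degrees=True);plan(N+.16*a,M,12,(p1,T1))
E
```

```text
12.9 [0.4411104  0.37282207 0.16283437]
cap_dish 0.72 [160.4, 79.7, 356.4, 265.6] [0.44338527 0.37568022 0.02      ]
dust_cap 0.81 [224.5, 145.1, 296.7, 212.4] [0.4438781  0.36864414 0.02      ]
12 x [-15.5, 1.5, -24.0, 0.1, 1.6, -0.0] OK
12 x [-17.3, 20.7, -0.2, -1.1, 0.8, 2.3] OK
12 x [-19.8, 17.6, 4.9, -2.5, -0.7, 0.8] OK
```

```bash
cat >> h.py <<'E'
def tr(roll,tilt=30): return tool(0,tilt)*R.from_euler("z",-roll,degrees=True)
a=np.array([-.5,0,.866]);N=np.array([.6059,-.1326,.1997])
E
python3 - <<'E'
from h import *
p1=np.array([.40,.15,.42]);T1=tr(75,15)
plan(p1,T1,10);plan(N+.10*a,tr(90),11,(p1,T1))
E
```

```text
10 x [-22.0, 4.7, -25.7, -1.4, 0.3, -0.0] OK
11 x [-24.2, 12.3, 16.9, -1.4, 0.2, -1.4] OK
```

>>> servo_tool(commands=[[-10,2,-35,-1.4,0.3,0,85],[-22,4.7,-35,-1.4,0.3,0,85],[-22,4.7,-35,-1.4,0.3,0,85],[-22,4.7,-25,-1.4,0.3,0,85],[-22,4.7,-25,-1.4,0.3,0,85],[-22,4.7,-25,-1.4,0.3,0,85],[-22,4.7,-25,-1.4,0.3,0,85],[-22,4.7,-18,-1.4,0.3,0,85],[-22,4.7,-17,-1.4,0.3,0,85],[-34,7,-17,-1.4,0.3,0,85],[-24.2,12.3,16.9,-1.4,0.2,-1.4,85],[-24.2,12.3,16.9,-1.4,0.2,-1.4,85],[-24.2,12.3,16.9,-1.4,0.2,-1.4,85]])

```text
t: 14.35
eef_pos: [0.4344, 0.0688, 0.3733]
ee_rot: [0.112, 0.761, 0.627, 0.121]
force: [0.9, -0.0, 0.1]
width: 0.0852
finger_force: 0.0
```

```bash
python3 - <<'E'
from h import *
s=r.state();print(s["t"],s["eef_pos"],s["q"].round(2))
plan(N+.10*a,tr(90),8)
E
```

```text
14.35 [0.4343926  0.06884342 0.37325367] [ 0.22 -0.16 -0.11  1.3  -0.09  1.97]
8 x [-23.9, 12.1, 16.5, -1.4, 0.3, -1.3] OK
```

>>> servo_tool(commands=[[-23.9,12.1,16.5,-1.4,0.3,-1.3,85],[-23.9,12.1,16.5,-1.4,0.3,-1.3,85],[-23.9,12.1,16.5,-1.4,0.3,-1.3,85],[-23.9,12.1,16.5,-1.4,0.3,-1.3,85],[-23.9,12.1,16.5,-1.4,0.3,-1.3,85],[-23.9,12.1,16.5,-1.4,0.3,-1.3,85],[-23.9,12.1,16.5,-1.4,0.3,-1.3,85],[-23.9,12.1,16.5,-1.4,0.3,-1.3,85],[0,0,0,0,0,0,85]])

```text
t: 15.25
eef_pos: [0.5551, -0.1342, 0.2833]
ee_rot: [0.181, 0.686, 0.68, 0.185]
force: [-0.2, 0.8, -1.3]
width: 0.0852
finger_force: 0.0
```

```bash
python3 - <<'E'
from h import *
s=r.state();C=cam("wrist",s);print(s["t"],s["eef_pos"],rot(s["ee_rot"]).as_matrix()[:,2],s["q"].round(2));np.save("w6.npy",np.r_[s["eef_pos"],s["ee_rot"]])
im=imaging.grab_frame("wrist");cv2.imwrite("pics/w6.png",im[:,:,::-1])
for d in imaging.trace("wrist","fresh_keg_neck")[:1]:
  print(d["p"],d["box"]);np.save("m6.npy",d["mask"]);c=max(cv2.findContours(d["mask"].astype(np.uint8),0,1)[0],key=len);print(cv2.fitEllipse(cv2.convexHull(c)))
th=np.linspace(0,6.28,80);ex=np.cross([0,1,0],a)
v=im[:,:,::-1].copy();f=4
q0=proj(C,N)[0];x0,y0=int(q0[0]-90),int(q0[1]-70);v=cv2.resize(v[y0:y0+140,x0:x0+180],None,fx=f,fy=f,interpolation=cv2.INTER_CUBIC)
def dr(P,col): cv2.polylines(v,[np.int32((proj(C,P)-[x0,y0]+.5)*f)],True,col,1)
for rr,h,col in((.047,.008,(0,0,255)),(.040,0,(0,255,0))): dr(N+h*a+rr*(np.cos(th)[:,None]*ex+np.sin(th)[:,None]*np.array([0,1,0])),col)
dr(np.array([N+x*.034*ex+y*.013*np.array([0,1,0]) for x,y in((1,1),(1,-1),(-1,-1),(-1,1))]),(255,0,0))
print(x0,y0,q0);cv2.imwrite("pics/w6o.png",v)
E
```

```text
15.25 [ 0.55511476 -0.13423541  0.28330552] [ 0.50075972  0.00313322 -0.86558066] [-0.32 -0.   -0.28  0.79  0.16  1.3 ]
0.88 [202.7, 131.7, 310.1, 239.3]
((257.7650146484375, 185.45263671875), (106.09523010253906, 107.45621490478516), 164.825439453125)
169 116 [259.52141272 186.939643  ]
```

View pics/w6o.png

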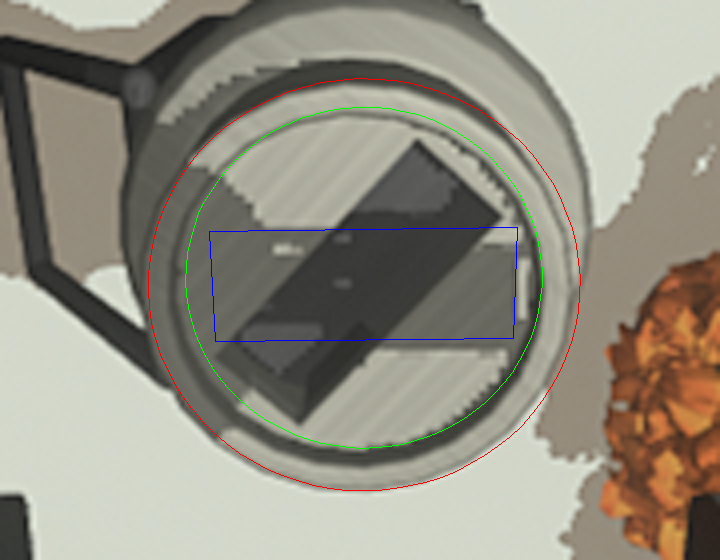

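```bash
python3 - <<'E'
from h import *
w=np.load("w6.npy");C=cam("wrist",{"eef_pos":w[:3],"ee_rot":w[3:]})
ex=np.cross([0,1,0],a);ey=np.array([0,1,0])
def pl(u,v,N):
    p,d=ray(C,u,v);P=p+d*((N-p)@a)/(d@a)-N;return np.array([P@ex,P@ey])*1000
for dn in(0,-.0025):
    NN=N+dn*a
    c=np.array([pl(x/4-.5+169,y/4-.5+116,NN) for x,y in((418,140),(503,215),(300,425),(216,350))])
    l=c[1]-c[2]+c[0]-c[3];wd=c[1]-c[0]+c[2]-c[3]
    print(c.round(1).tolist(),c.mean(0).round(2),np.linalg.norm(l)/2,np.linalg.norm(wd)/2,np.degrees(np.arctan2(l[1],l[0])),np.degrees(np.arctan2(wd[1],wd[0]))-90)
    print("rim", pl(257.77,185.45,NN+.008*a))
E
```

```text
[[12.0, 32.8], [30.8, 16.0], [-15.3, -33.9], [-34.0, -15.0]] [-1.65 -0.03] 67.14282800265822 25.92424442771474 46.6845397362324 -133.6296228302868
rim [-1.52821211  3.85167202]
[[12.1, 32.4], [31.1, 15.4], [-15.5, -35.0], [-34.4, -15.9]] [-1.66 -0.81] 67.83819989234358 26.192731641801895 46.68453973623241 -133.6296228302868
rim [-1.53747771  3.09109641]
```

```bash
cat >> h.py <<'E'
N=np.array([.6058,-.1332,.1967])
def path(row,n,frm=None):
    s=r.state();p,Q=frm or (np.array(s["eef_pos"]),rot(s["ee_rot"]));o=[]
    for k in range(n): p=p+Q.apply(np.array(row[:3])/1000);Q=Q*R.from_rotvec(np.radians(row[3:6]));o.append(p.round(2).tolist())
    print(o)
E
python3 - <<'E'
from h import *
s=r.state();p1=s["eef_pos"]+.05*a;f=(p1,rot(s["ee_rot"]))
plan([.417,-.387,.20],tool(154),13,f)
E
```

```text
13 x [-12.6, -20.6, 5.0, 2.1, 1.3, -4.8] OK
```

>>> servo_tool(commands=[[0,0,-25,0,0,0,85],[0,0,-25,0,0,0,85],[-12.6,-20.6,5,2.1,1.3,-4.8,85],[-12.6,-20.6,5,2.1,1.3,-4.8,85],[-12.6,-20.6,5,2.1,1.3,-4.8,85],[-12.6,-20.6,5,2.1,1.3,-4.8,85],[-12.6,-20.6,5,2.1,1.3,-4.8,85],[-12.6,-20.6,5,2.1,1.3,-4.8,85],[-12.6,-20.6,5,2.1,1.3,-4.8,85],[-12.6,-20.6,5,2.1,1.3,-4.8,85],[-12.6,-20.6,5,2.1,1.3,-4.8,85],[-12.6,-20.6,5,2.1,1.3,-4.8,85],[-12.6,-20.6,5,2.1,1.3,-4.8,85],[-12.6,-20.6,5,2.1,1.3,-4.8,85],[-12.6,-20.6,5,2.1,1.3,-4.8,85],[0,0,0,0,0,0,85]])

```text
t: 16.95
eef_pos: [0.4182, -0.3881, 0.1998]
ee_rot: [-0.003, 0.227, 0.974, 0.002]
force: [-0.5, -0.2, 0.3]
width: 0.0851
finger_force: 0.0
```

```bash
python3 - <<'E'
from h import *
s=r.state();C=cam("wrist",s);print(s["t"],s["eef_pos"],rot(s["ee_rot"]).as_matrix().round(3),s["q"].round(2));np.save("w7.npy",np.r_[s["eef_pos"],s["ee_rot"]])
im=imaging.grab_frame("wrist");v=im[:,:,::-1].copy()
for n in("coupler","coupler_rest"):
  for d in imaging.trace("wrist",n)[:1]: print(n,d["p"],d["box"])
f=4;c=np.array([.418,-.387]);C0=np.r_[c,.09];q0=proj(C,C0)[0];x0,y0=max(0,int(q0[0]-95)),max(0,int(q0[1]-75))
v=cv2.resize(v[y0:y0+150,x0:x0+190],None,fx=f,fy=f,interpolation=cv2.INTER_CUBIC)
E=R.from_euler("z",-25,degrees=True).as_matrix()
def dr(P,col): cv2.polylines(v,[np.int32((proj(C,P)-[x0,y0]+.5)*f)],True,col,1)
sq=((1,1),(1,-1),(-1,-1),(-1,1))
th=np.linspace(0,6.28,60)
O=np.r_[c,.027]
dr(np.array([O+E@[x*.039,y*.013,.080] for x,y in sq]),(0,0,255))
dr(np.array([O+[.012*np.cos(t),.012*np.sin(t),.101] for t in th]),(0,255,0))
dr(np.array([O+[.033*np.cos(t),.033*np.sin(t),.031] for t in th]),(255,0,0))
print(x0,y0);cv2.imwrite("pics/w7o.png",v)
E
```

```text
16.95 [ 0.41819489 -0.38808904  0.19982885] [[-0.897  0.442 -0.005]
 [ 0.442  0.897  0.005]
 [ 0.006  0.003 -1.   ]] [-0.75  0.4   0.15  1.32  0.   -0.29]
coupler 0.6 [225.3, 139.4, 292.9, 227.2]
coupler_rest 0.79 [217.3, 111.2, 301.9, 218.5]
164 109
```

View pics/w7o.png

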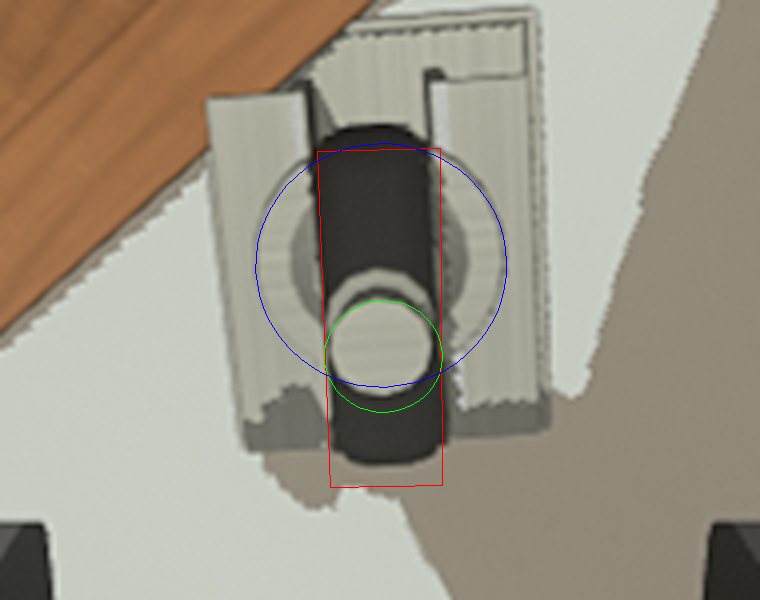

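```bash
python3 - <<'E'
from h import *
plan([.4162,-.3861,.076],tool(156.7),6)
E
```

```text
6 x [0.1, -0.1, 20.8, 0.0, -0.1, -0.5] OK
```

>>> servo_tool(commands=[[0.1,-0.1,20.8,0,-0.1,-0.5,85],[0.1,-0.1,20.8,0,-0.1,-0.5,85],[0.1,-0.1,20.8,0,-0.1,-0.5,85],[0.1,-0.1,20.8,0,-0.1,-0.5,85],[0.1,-0.1,20.8,0,-0.1,-0.5,85],[0.1,-0.1,20.8,0,-0.1,-0.5,85],[0,0,0,0,0,0,85],[0,0,0,0,0,0,0],[0,0,0,0,0,0,0],[0,0,0,0,0,0,0],[0,0,0,0,0,0,0],[0,0,0,0,0,0,0]])

```text
t: 18.3
eef_pos: [0.4174, -0.3881, 0.077]
ee_rot: [0.004, 0.202, 0.979, 0.0]
force: [0.5, 1.3, 4.5]
width: 0.0251
finger_force: 60.0
```

```bash
python3 - <<'E'
from h import *
s=r.state();print(s["t"],s["eef_pos"],rot(s["ee_rot"]).as_matrix().round(3),s["width"],s["force"].round(1))
p1=np.array([.417,-.386,.22])
T1=rot(s["ee_rot"])
p2=N+.10*a+.02*a
plan(p2,tr(226.7),15,(p1,T1))
import io
E
```

```text
18.3 [ 0.41737935 -0.38807069  0.07696004] [[-0.919  0.395  0.008]
 [ 0.395  0.919 -0.001]
 [-0.008  0.002 -1.   ]] 0.025073092695180734 [0.5 1.3 4.5]
15 x [-13.1, 15.8, -5.0, 0.4, -2.1, -4.6] OK
```

```bash
python3 - <<'E'
from h import *
s=r.state();p1=s["eef_pos"]+[0,0,.15];T1=rot(s["ee_rot"])
plan(N+.12*a,tr(226.7),15,(p1,T1))
path([-13.1, 15.8, -5.0, 0.4, -2.1, -4.6],15,(p1,T1))
E
```

```text
15 x [-13.0, 16.0, -4.6, 0.4, -2.1, -4.6] OK
[[0.44, -0.38, 0.23], [0.45, -0.37, 0.24], [0.47, -0.36, 0.24], [0.48, -0.34, 0.25], [0.5, -0.33, 0.26], [0.51, -0.31, 0.26], [0.52, -0.29, 0.27], [0.53, -0.28, 0.27], [0.54, -0.26, 0.28], [0.54, -0.24, 0.29], [0.55, -0.22, 0.29], [0.55, -0.2, 0.3], [0.55, -0.18, 0.3], [0.55, -0.16, 0.3], [0.54, -0.13, 0.31]]
```

>>> servo_tool(commands=[[0,0,-15,0,0,0,0],[0,0,-25,0,0,0,0],[0,0,-30,0,0,0,0],[0,0,-30,0,0,0,0],[0,0,-30,0,0,0,0],[0,0,-20,0,0,0,0]])

```text
t: 18.9
eef_pos: [0.4157, -0.3878, 0.2274]
ee_rot: [0.003, 0.202, 0.979, 0.001]
force: [0.7, 0.3, -3.3]
width: 0.0247
finger_force: 59.4
```

>>> servo_tool(commands=[[-13,16,-4.6,0.4,-2.1,-4.6,0],[-13,16,-4.6,0.4,-2.1,-4.6,0],[-13,16,-4.6,0.4,-2.1,-4.6,0],[-13,16,-4.6,0.4,-2.1,-4.6,0],[-13,16,-4.6,0.4,-2.1,-4.6,0],[-13,16,-4.6,0.4,-2.1,-4.6,0],[-13,16,-4.6,0.4,-2.1,-4.6,0],[-13,16,-4.6,0.4,-2.1,-4.6,0],[-13,16,-4.6,0.4,-2.1,-4.6,0],[-13,16,-4.6,0.4,-2.1,-4.6,0],[-13,16,-4.6,0.4,-2.1,-4.6,0],[-13,16,-4.6,0.4,-2.1,-4.6,0],[-13,16,-4.6,0.4,-2.1,-4.6,0],[-13,16,-4.6,0.4,-2.1,-4.6,0],[-13,16,-4.6,0.4,-2.1,-4.6,0],[0,0,0,0,0,0,0],[0,0,0,0,0,0,0]])

```text
t: 20.6
eef_pos: [0.5413, -0.132, 0.2997]
ee_rot: [0.242, -0.388, 0.884, -0.099]
force: [0.1, -0.5, -2.7]
width: 0.025
finger_force: 59.7
```

```bash
python3 - <<'E'
from h import *
s=r.state();C=cam("wrist",s);Q=rot(s["ee_rot"]);print(s["t"],s["eef_pos"],N+.12*a,s["width"],s["q"].round(2),s["force"].round(1))
rel=tr(226.7).inv()*Q;print(np.degrees(rel.as_rotvec()).round(2))
im=imaging.grab_frame("wrist");v=im[:,:,::-1].copy()
np.save("w8.npy",np.r_[s["eef_pos"],s["ee_rot"]]);cv2.imwrite("pics/w8.png",v)
for n in("coupler","fresh_keg_neck"):
  for d in imaging.trace("wrist",n)[:1]: print(n,d["p"],d["box"])
f=3.5;q0=proj(C,N+.03*a)[0];x0,y0=int(q0[0]-110),int(q0[1]-90)
print(x0,y0);v=cv2.resize(v[y0:y0+170,x0:x0+225],None,fx=f,fy=f,interpolation=cv2.INTER_CUBIC)
def dr(P,col): cv2.polylines(v,[np.int32((proj(C,P)-[x0,y0]+.5)*f)],True,col,1)
sq=((1,1),(1,-1),(-1,-1),(-1,1));th=np.linspace(0,6.28,60)
E=tr(226.7).as_matrix()
dr(np.array([N+E@[x*.034,y*.013,0] for x,y in sq]),(0,0,255))
dr(np.array([N+.008*a+E@[.047*np.cos(t),.047*np.sin(t),0] for t in th]),(0,0,255))
# coupler in the tool frame, centre (dx,0), tip z=.050
O=np.array([.0,0,.050])
W=lambda P: s["eef_pos"]+Q.apply(np.array(P))
dr(W([O+[x*.032,y*.011,-.006] for x,y in sq]),(0,255,0))
dr(W([O+[.033*np.cos(t),.033*np.sin(t),-.031] for t in th]),(0,255,0))
dr(W([O+[.012*np.cos(t),.012*np.sin(t),-.101] for t in th]),(255,0,0))
dr(W([O+[x*.039,y*.013,-.08] for x,y in sq]),(255,0,0))
cv2.imwrite("pics/w8o.png",v)
E
```

```text
20.6 [ 0.54129569 -0.13196357  0.29966737] [ 0.5458  -0.1332   0.30062] 0.024990239902974963 [-0.34 -0.04 -0.27  0.84  0.18 -1.12] [ 0.1 -0.5 -2.7]
[-0.24 -0.7  -0.49]
coupler 0.82 [205.7, 165.2, 313.6, 331.3]
fresh_keg_neck 0.61 [206.3, 133.4, 305.5, 204.0]
144 102
```

View pics/w8o.png

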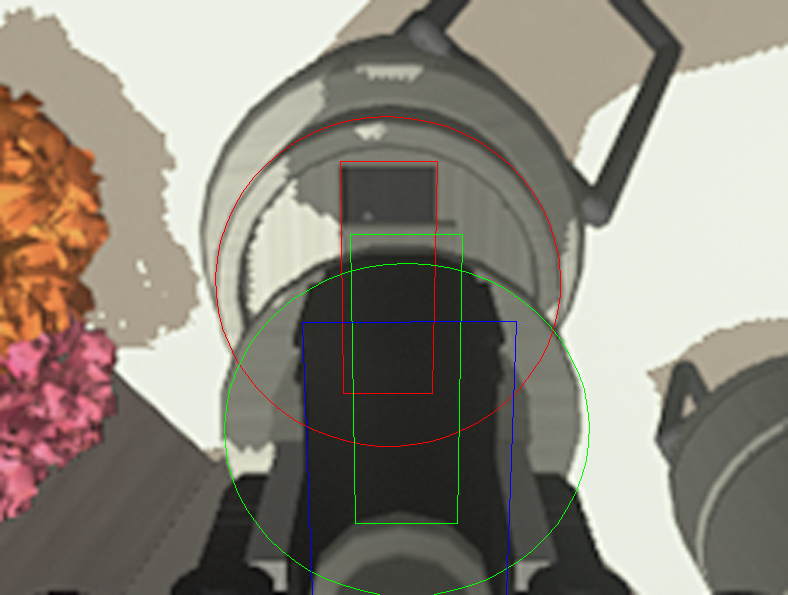

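```bash
cat >> h.py <<'E'
TI=tr(226.7)
def seat(h,x=-.0031,y=.0012): return N+h*a+TI.apply([x,y,0])
def rel():
    s=r.state();d=TI.inv().apply(s["eef_pos"]-N)*1000
    print("t",s["t"],"tool-frame lateral/height mm",d[:2].round(1),-d[2].round(1),"ang",np.degrees((TI.inv()*rot(s["ee_rot"])).as_rotvec()).round(2),"F tool",rot(s["ee_rot"]).inv().apply(s["force"]).round(1),"w",s["width"].round(4))
E
python3 - <<'E'
from h import *
rel();plan(seat(.057),TI,5)
E
```

```text
Traceback (most recent call last):
  File "h.py", line 39, in rel
    print("t",s["t"],"tool-frame lateral/height mm",d[:2].round(1),-d[2].round(1),"ang",np.degrees((TI.inv()*rot(s["ee_rot"])).as_rotvec()).round(2),"F tool",rot(s["ee_rot"]).inv().apply(s["force"]).round(1),"w",s["width"].round(4))
                                                                                                                                                                                                                    ^^^^^^^^^^^^^^^^
AttributeError: 'float' object has no attribute 'round'
```

```bash
sed -i 's/s\["width"\].round(4)/s["width"]/' h.py; python3 - <<'E'
from h import *
rel();plan(seat(.057),TI,5)
E
```

```text
t 20.75 tool-frame lateral/height mm [1.9 2.8] 121.3 ang [-0.18 -0.74 -0.48] F tool [0.7 0.8 3.5] w 0.02509458426809816
5 x [-0.9, -0.3, 12.9, 0.0, 0.1, 0.1] OK
```

>>> servo_tool(commands=[[-0.9,-0.3,12.9,0,0.1,0.1,0],[-0.9,-0.3,12.9,0,0.1,0.1,0],[-0.9,-0.3,12.9,0,0.1,0.1,0],[-0.9,-0.3,12.9,0,0.1,0.1,0],[-0.9,-0.3,12.9,0,0.2,0.1,0],[0,0,0,0,0,0,0],[0,0,0,0,0,0,0]])

```text
t: 21.45
eef_pos: [0.5783, -0.1289, 0.2462]
ee_rot: [0.238, -0.384, 0.886, -0.1]
force: [-0.1, -0.1, -2.8]
width: 0.0251
finger_force: 59.5
```

```bash
python3 - <<'E'
from h import *
rel();plan(seat(.057),TI,1);plan(seat(.049),TI,2)
E
```

```text
t 21.45 tool-frame lateral/height mm [-3.7  2.3] 56.6 ang [-0.24 -0.17 -0.06] F tool [1.1 1.  2.4] w 0.025118916065047726
1 x [0.6, -1.1, -0.4, 0.2, 0.2, 0.1] OK
2 x [0.3, -0.6, 3.8, 0.1, 0.1, 0.0] OK
```

>>> servo_tool(commands=[[0.6,-1.1,0,0.2,0.2,0.1,0],[0,0,4,0,0,0,0],[0,0,4,0,0,0,0],[0,0,3,0,0,0,0],[0,0,0,0,0,0,0],[0,0,0,0,0,0,0]])

```text
t: 22.05
eef_pos: [0.584, -0.1303, 0.2374]
ee_rot: [0.238, -0.382, 0.887, -0.103]
force: [-0.0, 0.4, -3.5]
width: 0.025
finger_force: 59.6
```

```bash
python3 -c "
from h import *
rel()"
```

```text
t 22.05 tool-frame lateral/height mm [-3.1  0.9] 46.1 ang [0.02 0.01 0.05] F tool [0.9 1.5 3. ] w 0.024961890775858163
```

>>> servo_tool(commands=[[0,0.2,3,0,0,0,0],[0,0,3,0,0,0,0],[0,0,0,0,0,0,0],[0,0,0,0,0,0,0]])

```text
t: 22.45
eef_pos: [0.587, -0.1302, 0.2321]
ee_rot: [0.238, -0.382, 0.887, -0.103]
force: [-1.0, 0.2, -3.7]
width: 0.0253
finger_force: 59.6
```

```bash
python3 -c "
from h import *
rel()"
```

```text
t 22.45 tool-frame lateral/height mm [-3.2  1.1] 40.1 ang [0.01 0.01 0.05] F tool [1.8 2.1 2.7] w 0.02525019552021436
```

Tip is 10 mm past the plate's surface without contact: it is in the slot. On down to the seat.

>>> servo_tool(commands=[[0,0,4,0,0,0,0],[0,0,4,0,0,0,0],[0,0,2,0,0,0,0],[0,0,0,0,0,0,0],[0,0,0,0,0,0,0]])

```text
t: 22.95
eef_pos: [0.5915, -0.1304, 0.2251]
ee_rot: [0.238, -0.382, 0.887, -0.103]
force: [-10.3, 0.2, 6.4]
width: 0.025
finger_force: 61.6
```

```bash
python3 -c "
from h import *
rel()"
```

```text
t 22.95 tool-frame lateral/height mm [-3.3  0.6] 31.8 ang [ 0.09 -0.02  0.05] F tool [  3.8   4.3 -10.7] w 0.02502331399969124
```

>>> servo_tool(commands=[[0,0,2,0,0,0,0],[0,0,0,0,0,0,0],[0,0,0,0,0,0,0]])

```text
t: 23.25
eef_pos: [0.5916, -0.1305, 0.225]
ee_rot: [0.238, -0.382, 0.887, -0.103]
force: [-21.7, -0.9, 18.8]
width: 0.0254
finger_force: 63.8
```

```bash
python3 -c "
from h import *
rel();s=r.state();print(rot(s['ee_rot']).inv().apply(s['wrist_torque']).round(2))"
```

```text
t 23.25 tool-frame lateral/height mm [-3.3  0.5] 31.6 ang [ 0.13 -0.03  0.07] F tool [  7.1   6.2 -27.1] w 0.025372066849348975
[-2.55  1.41 -0.17]
```

>>> servo_tool(commands=[[0,0,-1,0,0,0,0],[-0.1,-0.15,0,0,0,4.5,0],[-0.1,-0.15,0,0,0,4.5,0],[-0.1,-0.15,0,0,0,4.5,0],[-0.1,-0.15,0,0,0,4.5,0],[0,0,0,0,0,0,0]])

```text
t: 23.85
eef_pos: [0.5894, -0.1309, 0.2237]
ee_rot: [0.249, -0.238, 0.937, -0.064]
force: [-24.6, -1.4, 16.3]
width: 0.0252
finger_force: 63.7
```

```bash
python3 -c "
from h import *
rel();s=r.state();print(rot(s['ee_rot']).inv().apply(s['wrist_torque']).round(2))"
```

```text
t 23.85 tool-frame lateral/height mm [-1.2  2.1] 31.6 ang [-0.07  0.24 18.2 ] F tool [ 12.4   5.1 -26.4] w 0.025183547745886815
[-2.11  2.9  -0.21]
```

>>> servo_tool(commands=[[1.8,0.9,-1.3,0,0,0,0],[0,0,0,0,0,0,0],[0,0,0,0,0,0,0]])

```text
t: 24.15
eef_pos: [0.5892, -0.1308, 0.2238]
ee_rot: [0.25, -0.239, 0.936, -0.064]
force: [-10.9, -0.5, 6.9]
width: 0.0252
finger_force: 61.7
```

```bash
python3 -c "
from h import *
rel();s=r.state();print(rot(s['ee_rot']).inv().apply(s['wrist_torque']).round(2))"
```

```text
t 24.15 tool-frame lateral/height mm [-1.2  2.2] 31.8 ang [ 0.02  0.08 18.08] F tool [  5.5   2.4 -11.4] w 0.025184809118652784
[-1.24  1.76 -0.17]
```

>>> servo_tool(commands=[[0.2,0.1,0,0,0,4.5,0],[0,0,0,0,0,4.5,0],[-0.1,-0.15,0,0,0,4.5,0],[-0.1,-0.15,0,0,0,4.5,0],[-0.1,-0.15,0,0,0,4.5,0],[-0.1,-0.15,0,0,0,4.5,0],[0,0,0,0,0,0,0]])

```text
t: 24.85
eef_pos: [0.588, -0.1327, 0.2231]
ee_rot: [0.257, -0.012, 0.966, -0.005]
force: [-15.7, -4.9, 7.8]
width: 0.0252
finger_force: 62.2
```

```bash
python3 -c "
from h import *
rel();s=r.state();print(rot(s['ee_rot']).inv().apply(s['wrist_torque']).round(2))"
```

```text
t 24.85 tool-frame lateral/height mm [1.2 2. ] 31.7 ang [ 0.14  0.33 45.22] F tool [  9.9  -4.7 -14.5] w 0.02523127062754713
[ 0.43  2.91 -0.24]
```

>>> servo_tool(commands=[[1.5,-0.8,-1,0,0,0,0],[0,0,0,0,0,0,0],[0,0,0,0,0,0,0]])

```text
t: 25.15
eef_pos: [0.5887, -0.1323, 0.2235]
ee_rot: [0.259, -0.014, 0.966, -0.004]
force: [-6.0, -1.4, 1.3]
width: 0.0248
finger_force: 60.7
```

```bash
python3 -c "
from h import *
rel();s=r.state();print(rot(s['ee_rot']).inv().apply(s['wrist_torque']).round(2))
imaging.grab_frame('wrist');C=cam('wrist');E=TI.as_matrix()
th=np.linspace(0,6.28,80);q=proj(C,np.array([N+.008*a+E@[.047*np.cos(t),.047*np.sin(t),0] for t in th]));print('rim pred',q.min(0),q.max(0))
for n in('coupler','fresh_keg_neck','fresh_keg'):
  for d in imaging.trace('wrist',n)[:1]: print(n,d['p'],np.round(d['box'],1))
"
```

```text
t 25.15 tool-frame lateral/height mm [0.3 1.7] 31.8 ang [ 0.07  0.05 45.07] F tool [ 4.6 -1.3 -4.2] w 0.02481390746805292
[ 0.16  1.56 -0.09]
rim pred [185.31820104 153.1189648 ] [330.14418646 285.8389369 ]
coupler 0.59 [206.1 171.3 309.9 331.2]
fresh_keg_neck 0.62 [185.6 144.9 332.  266.4]
fresh_keg 0.63 [183.5  52.  336.7 263.2]
```

>>> servo_tool(commands=[[0,0,0,0,0,4.5,0],[0,0,0,0,0,4.5,0],[0,0,0,0,0,4.5,0],[0,0,0,0,0,4.5,0],[0,0,0,0,0,4.5,0],[0,0,0,0,0,0,0]])

```text
t: 25.95
eef_pos: [0.5886, -0.1326, 0.2234]
ee_rot: [0.254, 0.176, 0.95, 0.046]
force: [-5.8, -3.0, 0.5]
width: 0.0253
finger_force: 60.7
```

```bash
python3 -c "
from h import *
rel();s=r.state();print(rot(s['ee_rot']).inv().apply(s['wrist_torque']).round(2))"
```

```text
t 25.95 tool-frame lateral/height mm [0.6 1.6] 31.7 ang [ 0.12  0.08 67.65] F tool [ 3.4 -4.5 -3.3] w 0.025278066938127588
[ 0.89  1.34 -0.1 ]
```

Smooth; continue to the stop.

>>> servo_tool(commands=[[0,0,0,0,0,4.5,0],[0,0,0,0,0,4.5,0],[0,0,0,0,0,4.5,0],[0,0,0,0,0,4.5,0],[0,0,0,0,0,3,0],[0,0,0,0,0,0,0]])

```text
t: 26.55
eef_pos: [0.5887, -0.1326, 0.2234]
ee_rot: [0.242, 0.346, 0.902, 0.091]
force: [-5.9, -2.1, 0.7]
width: 0.0249
finger_force: 60.6
```

```bash
python3 -c "
from h import *
rel();s=r.state();print(rot(s['ee_rot']).inv().apply(s['wrist_torque']).round(2))"
```

```text
t 26.55 tool-frame lateral/height mm [0.6 1.5] 31.7 ang [1.400e-01 5.000e-02 8.862e+01] F tool [ 2.1 -4.8 -3.6] w 0.02486206586796534
[ 1.35  0.88 -0.09]
```

>>> servo_tool(commands=[[0,0,0,0,0,2,0],[0,0,0,0,0,2,0],[0,0,0,0,0,2,0],[0,0,0,0,0,0,0]])

```text
t: 26.95
eef_pos: [0.5893, -0.132, 0.2237]
ee_rot: [0.237, 0.391, 0.883, 0.104]
force: [-4.1, -1.8, 0.4]
width: 0.0249
finger_force: 61.2
```

```bash
python3 -c "
from h import *
rel();s=r.state();print(rot(s['ee_rot']).inv().apply(s['wrist_torque']).round(2))"
```

```text
t 26.95 tool-frame lateral/height mm [-0.3  1.4] 31.6 ang [ 7.000e-02 -3.000e-02  9.445e+01] F tool [ 0.9 -3.7 -2.4] w 0.024875673952078077
[ 1.15  0.76 -0.72]
```

>>> servo_tool(commands=[[0,0,1,0,0,-0.5,0],[0,0,0,0,0,0,70],[0,0,0,0,0,0,85],[0,0,0,0,0,0,85],[0,0,0,0,0,0,85],[0,0,0,0,0,0,85],[0,0,-10,0,0,0,85],[0,0,-20,0,0,0,85],[0,0,-30,0,0,0,85],[0,0,-30,0,0,0,85],[0,0,-20,0,0,0,85],[0,0,0,0,0,0,85]])

```text
t: 28.15
eef_pos: [0.5353, -0.1324, 0.3227]
ee_rot: [0.241, 0.387, 0.884, 0.104]
force: [0.4, 0.0, 0.4]
width: 0.0853
finger_force: 0.0
```

```bash
python3 - <<'E'
from h import *
rel();s=r.state();C=cam("wrist",s);im=imaging.grab_frame("wrist");cv2.imwrite("pics/w9.png",im[:,:,::-1]);np.save("w9.npy",np.r_[s["eef_pos"],s["ee_rot"]])
E=TI.as_matrix();th=np.linspace(0,6.28,80)
circ=lambda h,rr:proj(C,np.array([N+h*a+E@[rr*np.cos(t),rr*np.sin(t),0] for t in th]))
for h,rr,n in((.008,.047,"rim"),(.008,.033,"flange"),(.078,.012,"outlet")):
    q=circ(h,rr);print(n,q.min(0).round(1),q.max(0).round(1))
w=proj(C,np.array([N+h*a+E@[y*.013,x*.039,0] for x in(-1,1) for y in(-1,1) for h in(.057,.023)]));print("grip pred box",w.min(0).round(1),w.max(0).round(1))
for n in("coupler","fresh_keg_neck"):
  for d in imaging.trace("wrist",n)[:2]: print(n,d["p"],np.round(d["box"],1))
# dark pixels = black grip
g=im.max(2);x0,y0=proj(C,N+.05*a)[0].astype(int);b=np.zeros_like(g);b[y0-75:y0+75,x0-75:x0+75]=(g[y0-75:y0+75,x0-75:x0+75]<60)
k,lab,st,ce=cv2.connectedComponentsWithStats(b);j=1+st[1:,4].argmax();print("dark",st[j],ce[j])
pts=np.argwhere(lab==j)[:,::-1].astype(np.float32);print(cv2.minAreaRect(pts))
g1=proj(C,np.array([N+.04*a-E@[0,.039,0],N+.04*a+E@[0,.039,0]]));print("axis pred",g1)
E
```

```text
t 28.15 tool-frame lateral/height mm [-1.9 -0.9] 144.4 ang [ 0.18 -0.5  94.01] F tool [-0.3  0.4 -0.2] w 0.08533678728574652
rim [209.7 128.6] [301.2 217. ]
flange [223.4 142.9] [287.6 204.9]
outlet [239.9 184. ] [270.2 212.5]
grip pred box [235.9 138.1] [272.7 231.7]
coupler 0.72 [222.6 140.5 288.9 229.2]
coupler 0.5 [211.3 127.4 302.9 216.9]
fresh_keg_neck 0.68 [208.1 126.8 304.1 218.2]
dark [ 238  139   32   50 1189] [253.61143818 159.68124474]
((253.5, 163.5), (49.0, 31.0), 90.0)
axis pred [[258.31865714 222.76821835]
 [252.04076175 141.90348264]]
```

```bash
python3 -c "
from bench import job_done
print(job_done())"
```

```text
the job is handed in; nothing more can be done
None
```

The job is handed in: the dust cap is in the white dish, and the coupler is seated in the fresh keg's neck, turned about 90° clockwise to its stop and released. The last wrist picture showed it within a pixel or two of where I predicted. I did not re-check the glasses and bottles at the end, and `job_done()` returned no verdict.

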